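# Square up the leaning stand post with a try square

## Robot

A 7-joint arm with a two-finger parallel gripper is mounted at the origin on the work surface. World frame = base frame: x ahead of the robot, y to its left, z up, the work surface at z = 0. Lengths are in mm, angles in rad, forces in N, time in s.
With the tool pointing down it reaches from about 425 to 950 mm from the base axis. Payload 4.7 kg.
Tool frame: the origin (TCP) lies midway between the tips of the shut fingers; the grasp point (between the pads) lies 19 mm behind it (r.grasp_offset is the z of the grasp point in the tool frame, in mm); z points along the fingers, y is the direction in which the jaws open and shut (so a half turn about z gives the same grasp; the last joint's range is limited). The gripper opens to 87 mm and grips with 3 to 60 N. Pads are 19 mm wide; open, the fingers measure 117 mm over their backs; the gripper's body (75 mm by 190 mm) begins 51 mm behind the grasp point.
Start: joints at [-1.259, 0.469, -0.049, 1.532, 0.024, 1.141, -0.082], TCP at [225.573, 636.212, 222.573] pointing down, gripper open.
Joint ranges: [-2.59, 2.59], [-0.33, 1.99], [-1.39, 1.29], [0.1, 2.45], [-1.04, 4.18], [0.21, 1.99], [-2.66, 2.66]. Speed limits (rad/s): [2.57, 2.57, 3.14, 3.14, 3.14, 3.14, 3.14].

## Interface

Orientations are given as [roll, pitch, yaw] about the fixed x, y, z axes, in that order (R = Rz(yaw) Ry(pitch) Rx(roll)).
In Python, from rig import r gives the robot as it stands. Calls block until the motion is done:
- r.reach(position, orientation): joint-space move of the TCP to a pose.
- r.move_l(position, ori=None, v=150, max_force=None): straight line of the TCP; ori=None keeps the orientation; v is the mean speed in mm/s. With max_force (N) it stops when the force on the tool has changed by that much, and returns True; else False.
- r.move_j(angles): joint-space move.
- r.command_gripper(opening): finger opening in mm; the grip force is fixed at half the most; returns when the fingers have stopped.
- r.pause(seconds).
- r.ik(position, orientation): joint angles nearest the present ones, or None.
- r.sense(): the state.
- r.read_camera(name): name is "side" or "top" or "wrist"; returns the picture (384x512x3 uint8, blue, green, red); there is no depth.
- r.camera_model(name): a dict with "camera_matrix" (3x3 intrinsics, pixels), "k1" (the pictures are not rectified: a ray, as slopes to the right and down, at radius r is drawn at 1 + k1 r^2 times it, then the intrinsics apply), "rvec" (rotation vector, rad) and "tvec" (3), from world to camera coordinates, as OpenCV has them. Camera axes: x right, y down, z forward; pixel columns grow to the right and rows downward; lengths in mm; the calibration is good to about 2 mm. A picture is of the moment at which its call begins: read the wrist's pose just before it. camera_model takes no time and is no camera call; for the wrist camera it gives the pose at the moment of the call.
A pose or a line that the arm cannot do raises r.PlanningError and nothing moves.
- r.finish_job(): hands the job in, once; it reports no verdict.
The state is a dict: "clock": time; "joints": joint angles; "qvel": joint speeds; "tau": joint torques, N m; "tool_pos": TCP position; "tcp_rot": TCP orientation; "force": force on the tool from outside, world axes, zero at the start; "torque": the same for the moment, N m; "opening": finger opening in mm.
Only numpy, scipy, OpenCV 4.12 (cv2) and the standard library are available. Lean on these libraries where they do the work, as an engineer would, in place of code of your own. Each camera call takes 0.05 s, during which the arm holds its last target.

## Task

The post of this machine stand hangs on one snug bolt and leans over its rail. Pick up the try square, stand it on the rail in line with it and press it home into the corner, so that its stock sits flat on the rail, its blade brings the post upright and the whole edge bears on the post. Move the post only with the square, leave the other things on the bench alone, and finish while gripping the square and pressing it firmly down on the rail and against the post, so that the second bolt can go in: do not let go.

Things in the scene. Friction and masses are not known exactly. Their poses are not given: they have to be found in the camera images.
- rail_corner (a point): The inside corner: where the near face of the upright post (when square) meets the top of the rail, on the rail's centre line, 40 mm above the bench. x runs level along the rail TOWARDS the post, z up. Toggle clamps hold the rail at 235 mm on the -x side of the corner and 125 mm on the +x side; they reach 70 mm above the bench, red handles to -y.
- rail: Dark steel square tube, 40 mm wide, 40 mm high, fixed to the bench; origin on the bench under rail_corner, same axes. Its top is free from the corner to 210 mm back. Two blue fishplates flank the foot of the post, from 4 to 50 mm beyond the corner, up to 108 mm above the bench.
- post (a joint): Lean of the post, rad: 0 = square to the rail, positive = leaning over the rail (to -x of rail_corner); stops -0.06 and 0.16. Bright square tube 40 x 40 mm, black cap, top 269 mm above the bench; turns stiffly (0.25 N m friction, no spring: stays where put) about a bolt 30 mm above the rail top, 20 mm beyond the corner.
- post_top (a point): Middle of the upper edge of the post's face that looks at the square, 263 mm above the bench when the post is upright.
- square: Try square, 0.4 kg, standing on its stock: dark wooden stock 150 long, 22 wide, 36 mm high, brass heel; bright steel blade 30 x 4 mm rising at the heel end to 160 mm above the underside. Origin: middle of the underside; x along the stock towards the heel, z up. Blade edge and heel end form one face, 75 mm ahead of the origin.
- square_grip (a point): Where to grip the stock: mid-width, half-way up (18 mm above its underside), 100 mm behind the heel face, 70 mm behind the blade's inner edge, 50 mm from the stock's free end; axes as square. The centre of mass lies about 40 mm nearer the heel.
- square_heel (a point): Outer corner of the square: the heel face at the level of the stock's underside, in the middle of its width; axes as square. It belongs at rail_corner.
- wrench: Open-ended spanner lying on the bench, 190 mm long; leave it alone. Origin under its middle.
- bolt: Hex bolt standing on its head, 62 mm high; leave it alone. Origin at the middle of its underside.
- burr: Grey grinding disc of a mill, 110 mm across, 16 mm thick, lying flat; leave it alone. Origin at the middle of its underside.
- hopper: Round steel hopper bowl, 170 mm across, 75 mm high; leave it alone. Origin at the middle of its underside.
There are look-alikes about, which are no part of the job. Leave any blue or green look-alike of the square alone.

How it is judged:
By the outcome, as a careful person would: the job done as asked, in the order asked, and still so for the second after the job is handed in, while the arm keeps its last pose, push and grip.
It also fails if it takes over 45 s, if anything falls off the work surface, if the arm or the gripper's body presses on something with over 40 N, if the wrist force passes 120 N, or if a joint passes its speed limit or range.

## Working session

There is one attempt and no reset: what is moved stays moved. The work goes in short steps, each a Python script; the robot and the scene stay as the last script left them, time stands still between calls to the robot, and variables do not carry over. Pictures are saved under pics/ and viewed, and the job is handed in when it is done.

```bash
ls; mkdir -p pics; python3 - <<'E'
from rig import r
import cv2
for n in ["side","top","wrist"]:
    m=r.camera_model(n); print(n,m)
    cv2.imwrite(f"pics/{n}0.png",r.read_camera(n))
s=r.sense();print(s)
print(r.grasp_offset)
E
```

```text
pics
side {'camera_matrix': array([[365.57838276,   0.        , 254.59111503],
       [  0.        , 365.57838276, 187.36866988],
       [  0.        ,   0.        ,   1.        ]]), 'k1': 0.021098923731214202, 'rvec': array([ 2.0751651 , -0.68519224,  0.36517688]), 'tvec': array([-423.48273908,  312.54620583,  824.23015615])}
top {'camera_matrix': array([[396.30738407,   0.        , 255.47121983],
       [  0.        , 396.30738407, 192.01658356],
       [  0.        ,   0.        ,   1.        ]]), 'k1': -0.08817872726771987, 'rvec': array([ 2.16264396, -2.15934354,  0.1128026 ]), 'tvec': array([  15.28075358,  564.17534867, 1369.8176866 ])}
wrist {'camera_matrix': array([[275.39314879,   0.        , 256.74944593],
       [  0.        , 275.39314879, 192.58442165],
       [  0.        ,   0.        ,   1.        ]]), 'k1': -0.04278651278815975, 'rvec': array([-2.38650512, -1.68653164, -0.21454261]), 'tvec': array([-673.96597332,  -32.22595835,  391.47028144])}
{'clock': 0.15, 'joints': array([-1.25889405,  0.46927706, -0.04856051,  1.53339593,  0.02409632,
        1.14101499, -0.08233472]), 'qvel': array([-0.00082526, -0.00093888,  0.00041843, -0.00354753,  0.00024455,
        0.00116334,  0.00030808]), 'tau': array([ 3.90361956e-04, -5.08427596e+01, -8.08212371e-02, -2.36419415e+01,
       -6.13414426e-02,  3.56962485e-02,  1.28152669e-04]), 'tool_pos': array([225.46503077, 635.75162602, 221.73631402]), 'tcp_rot': array([-3.14008363e+00,  5.94721512e-05,  2.80074853e+00]), 'force': array([-0.70258653, -0.9878297 ,  0.12600762]), 'torque': array([0.04044557, 0.034413  , 0.01390318]), 'opening': 87.15383824666897}
-18.700000000000003
```

View pics/side0.png

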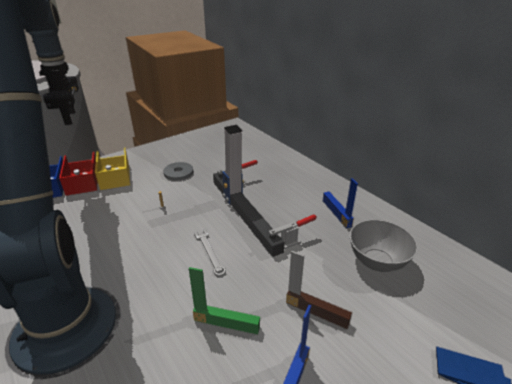

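View pics/top0.png

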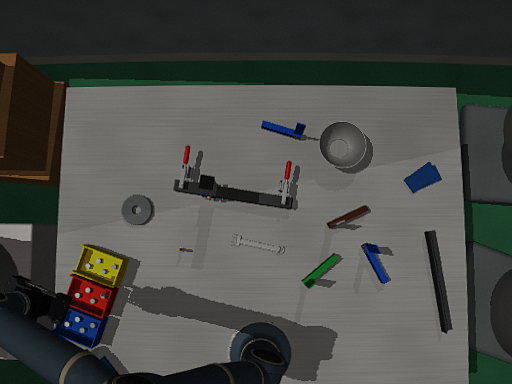

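View pics/wrist0.png

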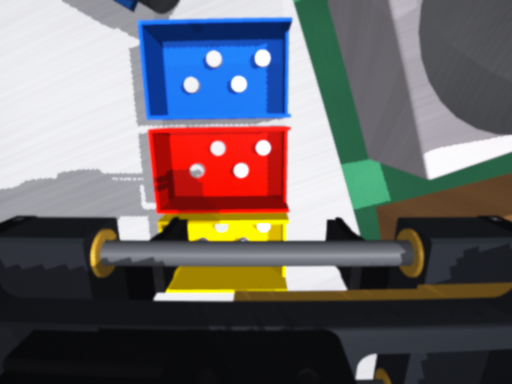

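```bash
cat > h.py <<'E'
import numpy as np, cv2
from scipy.spatial.transform import Rotation as R
def cam(m):
    K=np.array(m["camera_matrix"]);k=m["k1"];Rm=cv2.Rodrigues(np.array(m["rvec"],float))[0];t=np.array(m["tvec"],float).ravel()
    return K,k,Rm,t
def proj(m,P):
    K,k,Rm,t=cam(m);P=np.atleast_2d(np.array(P,float))
    return cv2.projectPoints(P,Rm,t,K,np.array([k,0,0,0,0.]))[0].reshape(-1,2)
def ray(m,uv):
    K,k,Rm,t=cam(m)
    n=cv2.undistortPointsIter(np.array(uv,float).reshape(-1,1,2),K,np.array([k,0,0,0,0.]),None,None,(3,50,1e-9)).reshape(-1,2)
    d=np.c_[n,np.ones(len(n))]@Rm
    return -Rm.T@t,d/np.linalg.norm(d,axis=1)[:,None]
def onz(m,uv,z):
    c,d=ray(m,uv);return c+d*((z-c[2])/d[:,2])[:,None]
def tri(m1,u1,m2,u2):
    c1,d1=ray(m1,[u1]);c2,d2=ray(m2,[u2]);d1=d1[0];d2=d2[0]
    s=np.linalg.lstsq(np.c_[d1,-d2],c2-c1,rcond=None)[0]
    a=c1+d1*s[0];b=c2+d2*s[1];return (a+b)/2,np.linalg.norm(a-b)
E
python3 - <<'E'
import cv2
t=cv2.imread("pics/top0.png");s=cv2.imread("pics/side0.png")
a=cv2.resize(t[170:215,165:305],None,fx=5.5,fy=5.5,interpolation=cv2.INTER_CUBIC)
b=cv2.resize(t[195:240,315:385],None,fx=8,fy=5.5*8/5.5,interpolation=cv2.INTER_CUBIC)
cv2.imwrite("pics/a.png",a);cv2.imwrite("pics/b.png",b)
cv2.imwrite("pics/c.png",cv2.resize(s[110:260,190:330],None,fx=4,fy=4,interpolation=cv2.INTER_CUBIC))
cv2.imwrite("pics/d.png",cv2.resize(s[240:340,270:370],None,fx=6,fy=6,interpolation=cv2.INTER_CUBIC))
E
```

```text
(no output)
```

View pics/a.png

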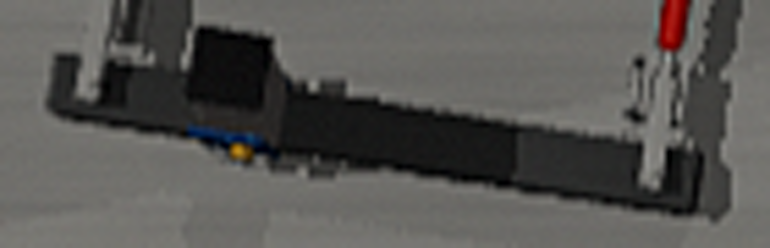

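View pics/b.png

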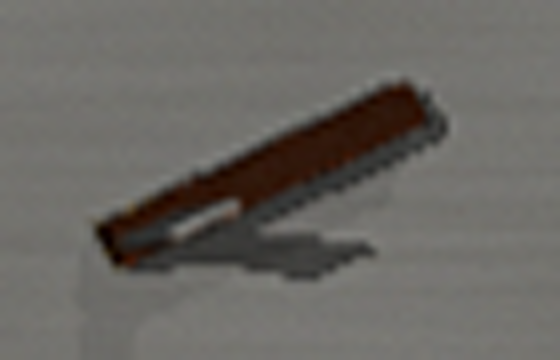

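View pics/c.png

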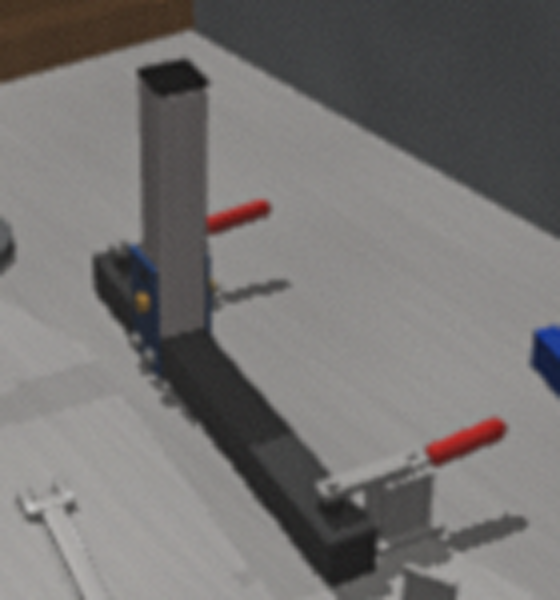

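View pics/d.png

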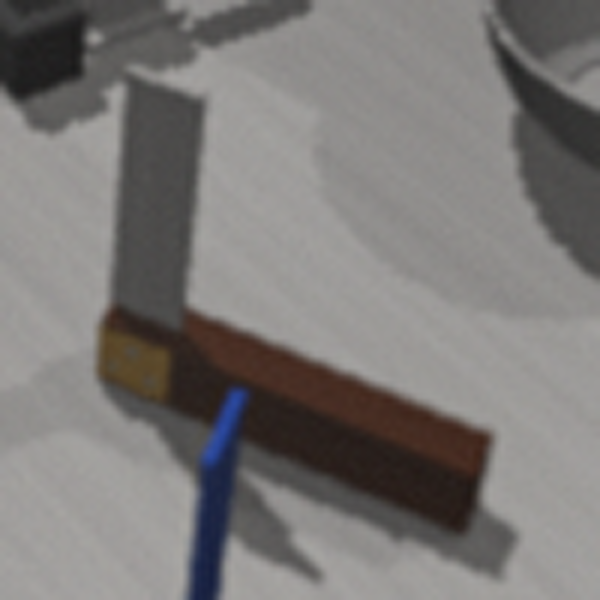

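```bash
python3 - <<'E'
from rig import r
from h import *
T=r.camera_model("top");S=r.camera_model("side")
print("cams",ray(T,[[0,0]])[0],ray(S,[[0,0]])[0])
# stock top corners, top pic crop/8 + (315,195)
f=lambda L,s,o:[[x/s+o[0],y/s+o[1]] for x,y in L]
P=onz(T,f([[97,228],[402,82],[425,125],[120,262]],8,(315,195)),36);print(P.round(1))
P2=onz(S,f([[105,325],[490,435]],6,(270,240)),36);print("side heel/free",P2.round(1))
# rail
RT=onz(T,f([[275,92],[700,148],[290,152],[690,212],[50,108],[60,55]],5.5,(165,170)),40);print(RT.round(1))
C=onz(S,f([[161,365],[211,335],[330,540],[375,520]],4,(190,110)),40);print(C.round(1))
E
```

```text
cams [ 408.7529277     6.45410277 1424.01095805] [  36.57626967 -661.83274182  719.03943545]
[[ 453.  -235.    36. ]
 [ 517.1 -371.4   36. ]
 [ 498.1 -381.1   36. ]
 [ 438.2 -244.8   36. ]]
side heel/free [[ 437.8 -249.4   36. ]
 [ 518.9 -372.    36. ]]
[[ 581.8  158.8   40. ]
 [ 546.1 -113.1   40. ]
 [ 543.2  148.7   40. ]
 [ 505.1 -106.4   40. ]
 [ 571.3  303.8   40. ]
 [ 605.7  298.1   40. ]]
[[ 530.1  133.    40. ]
 [ 585.5  143.4   40. ]
 [ 511.4 -102.4   40. ]
 [ 548.7 -105.2   40. ]]
```

```bash
python3 - <<'E'
from rig import r
from h import *
m=r.camera_model("wrist");s=r.sense()
c=ray(m,[[0,0]])[0];Rt=R.from_euler('xyz',s['tcp_rot']).as_matrix()
print("cam in tool",Rt.T@(c-s['tool_pos']),"axis",Rt.T@cam(m)[2][2])
for th in (2.0,2.0-np.pi,1.43,1.43-np.pi):
    for p in ([487,-331,250],[487,-331,0+18-18.7],[545,35,80]):
        try: q=r.ik(p,[np.pi,0,th])
        except Exception as e: q=e
        print(round(th,2),p,None if q is None else np.round(q,2))
E
```

```text
cam in tool [  68.40152669    0.31026045 -163.28312553] axis [-0.25420063 -0.00101563  0.96715097]
2.0 [487, -331, 250] [-0.    0.35  0.69  1.74 -0.24  1.14  1.19]
2.0 [487, -331, -0.6999999999999993] [ 0.15  0.66  0.52  1.94 -0.51  0.67  1.41]
2.0 [545, 35, 80] [-0.45  0.45  0.4   1.99 -0.26  0.74  0.53]
-1.14 [487, -331, 250] [-0.26  0.49  1.12  1.75 -0.47  1.2  -1.73]
-1.14 [487, -331, -0.6999999999999993] [-0.1   0.81  0.91  1.95 -0.88  0.84 -1.41]
-1.14 [545, 35, 80] [-0.91  0.7   1.11  2.02 -0.8   0.94 -2.09]
1.43 [487, -331, 250] [-0.28  0.5   1.15  1.75 -0.49  1.21  0.86]
1.43 [487, -331, -0.6999999999999993] [ 0.03  0.72  0.69  1.94 -0.68  0.73  0.99]
1.43 [545, 35, 80] [-0.51  0.46  0.48  2.   -0.31  0.75  0.01]
-1.71 [487, -331, 250] [-0.26  0.49  1.12  1.75 -0.47  1.2  -2.3 ]
-1.71 [487, -331, -0.6999999999999993] [-0.1   0.81  0.91  1.95 -0.88  0.84 -1.98]
-1.71 [545, 35, 80] [ 0.68  0.76 -1.18  1.93  0.83  1.05  2.13]
```

```bash
python3 - <<'E'
from rig import r
from h import *
th=-1.14
r.move_l([300,560,420],v=300)
r.reach([500,0,460],[np.pi,0,th])
r.reach([487,-331,250],[np.pi,0,th])
s=r.sense();print(s['clock'],s['joints'].round(2),s['tool_pos'],s['tcp_rot'])
import pickle
m=r.camera_model("wrist");pickle.dump(m,open("w1.pkl","wb"))
cv2.imwrite("pics/w1.png",r.read_camera("wrist"))
E
```

```text
Traceback (most recent call last):
rig.PlanningError: the arm cannot take that pose within its joint ranges
```

```bash
python3 - <<'E'
from rig import r
from h import *
s=r.sense();print(s['clock'],s['joints'].round(2),s['tool_pos'])
for p in ([600,0,400],[600,100,400],[650,0,360],[550,0,400],[487,-331,250],[487,-331,300]):
    for th in(2.8,-1.14,-1.71):
        q=r.ik(p,[np.pi,0,th]);print(p,th,None if q is None else np.round(q,2))
E
```

```text
1.05 [-1.14  0.31 -0.01  1.33  0.    1.5   0.08] [298.81986771 560.00277306 418.19443198]
[600, 0, 400] 2.8 [-0.46  0.26  0.51  1.48 -0.13  1.44  1.28]
[600, 0, 400] -1.14 [-0.85  0.38  1.12  1.49 -0.34  1.48 -2.44]
[600, 0, 400] -1.71 [ 0.71  0.46 -1.17  1.41  0.43  1.54  2.57]
[600, 100, 400] 2.8 [-0.48  0.26  0.33  1.45 -0.08  1.44  1.07]
[600, 100, 400] -1.14 [-1.    0.4   1.12  1.48 -0.36  1.49 -2.6 ]
[600, 100, 400] -1.71 [ 0.53  0.48 -1.17  1.39  0.44  1.55  2.4 ]
[650, 0, 360] 2.8 [-0.41  0.37  0.5   1.42 -0.18  1.39  1.32]
[650, 0, 360] -1.14 [-0.76  0.52  1.11  1.44 -0.47  1.46 -2.36]
[650, 0, 360] -1.71 [ 0.64  0.59 -1.18  1.36  0.54  1.54  2.52]
[550, 0, 400] 2.8 [-0.52  0.16  0.53  1.59 -0.08  1.42  1.24]
[550, 0, 400] -1.14 [-0.97  0.24  1.12  1.61 -0.22  1.43 -2.54]
[550, 0, 400] -1.71 [ 0.81  0.35 -1.17  1.52  0.32  1.49  2.63]
[487, -331, 250] 2.8 [-0.19  0.43  0.98  1.75 -0.38  1.17  2.13]
[487, -331, 250] -1.14 [-0.26  0.49  1.12  1.75 -0.47  1.2  -1.72]
[487, -331, 250] -1.71 [-0.26  0.49  1.12  1.75 -0.47  1.2  -2.29]
[487, -331, 300] 2.8 [-0.23  0.39  1.03  1.68 -0.35  1.27  2.11]
[487, -331, 300] -1.14 [-0.27  0.43  1.12  1.69 -0.4   1.28 -1.78]
[487, -331, 300] -1.71 [-0.27  0.43  1.12  1.69 -0.4   1.28 -2.35]
```

```bash
python3 - <<'E'
from rig import r
from h import *
th=-1.14
r.reach([600,0,400],[np.pi,0,th])
r.reach([487,-331,250],[np.pi,0,th])
s=r.sense();print(s['clock'],s['joints'].round(2),s['tool_pos'],s['tcp_rot'])
import pickle
m=r.camera_model("wrist");pickle.dump(m,open("w1.pkl","wb"))
cv2.imwrite("pics/w1.png",r.read_camera("wrist"))
for p in ([548,41,44],[548,41,80],[540,0,90],[540,0,150]):
    for th in(-1.69,-1.71,-1.73,1.43):
        q=r.ik(p,[np.pi,0,th]);print(p,th,None if q is None else np.round(q,2))
E
```

```text
4.7333 [-0.27  0.5   1.14  1.75 -0.48  1.21 -1.71] [ 488.455257   -329.90452857  250.25049186] [-3.14074270e+00 -1.76259827e-04 -1.13723520e+00]
[548, 41, 44] -1.69 [-0.87  0.73  1.02  2.03 -0.84  0.87 -2.63]
[548, 41, 44] -1.71 [-0.88  0.75  1.04  2.03 -0.86  0.89 -2.63]
[548, 41, 44] -1.73 [-0.89  0.76  1.06  2.03 -0.88  0.9  -2.63]
[548, 41, 44] 1.43 [-0.44  0.51  0.38  2.01 -0.29  0.67 -0.02]
[548, 41, 80] -1.69 [-0.93  0.72  1.13  2.01 -0.82  0.96 -2.63]
[548, 41, 80] -1.71 [-0.94  0.74  1.15  2.01 -0.84  0.97 -2.64]
[548, 41, 80] -1.73 [-0.95  0.75  1.16  2.01 -0.85  0.98 -2.65]
[548, 41, 80] 1.43 [-0.48  0.46  0.42  1.99 -0.27  0.75 -0.04]
[540, 0, 90] -1.69 [-0.86  0.67  1.11  2.02 -0.76  0.94 -2.6 ]
[540, 0, 90] -1.71 [-0.87  0.68  1.12  2.02 -0.77  0.95 -2.61]
[540, 0, 90] -1.73 [-0.87  0.69  1.14  2.02 -0.79  0.96 -2.62]
[540, 0, 90] 1.43 [-0.41  0.43  0.42  2.   -0.25  0.76  0.02]
[540, 0, 150] -1.69 [-0.95  0.63  1.25  1.98 -0.7   1.06 -2.64]
[540, 0, 150] -1.71 [-0.95  0.64  1.26  1.98 -0.7   1.06 -2.65]
[540, 0, 150] -1.73 [ 0.77  0.61 -1.17  1.89  0.64  1.08  2.32]
[540, 0, 150] 1.43 [-0.47  0.35  0.49  1.96 -0.21  0.88 -0.01]
```

View pics/w1.png

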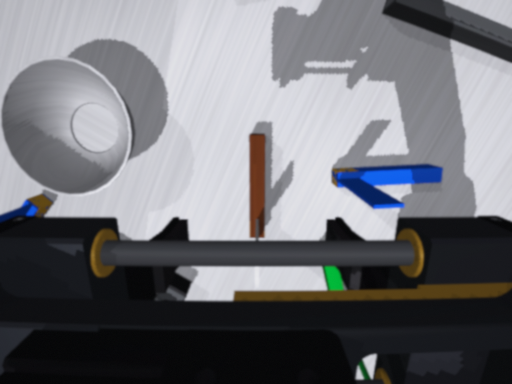

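```bash
python3 - <<'E'
from rig import r
from h import *
s=r.read_camera("side");t=r.read_camera("top")
m=r.camera_model("wrist");c=ray(m,[[0,0]])[0]
u=proj(r.camera_model("side"),[c,r.sense()['tool_pos']]);print(u)
v=proj(r.camera_model("top"),[c,r.sense()['tool_pos']]);print(v)
a=s[:330,210:460];cv2.imwrite("pics/s1.png",cv2.resize(s[100:320,200:450],None,fx=2.6,fy=2.6,interpolation=cv2.INTER_CUBIC))
cv2.imwrite("pics/t1.png",cv2.resize(t[140:290,280:480],None,fx=3.8,fy=3.8,interpolation=cv2.INTER_CUBIC))
E
```

```text
[[395.88580934 170.61782733]
 [340.28251191 234.29683481]]
[[412.00721767 193.53249315]
 [370.9392518  209.29595786]]
```

View pics/s1.png

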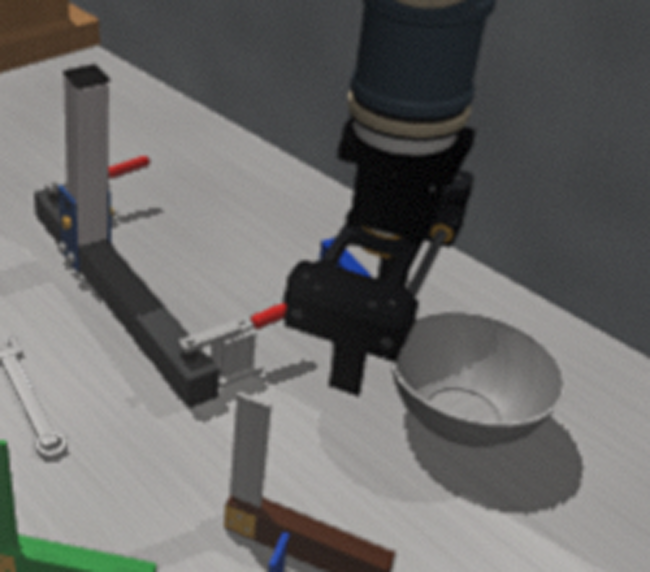

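View pics/t1.png

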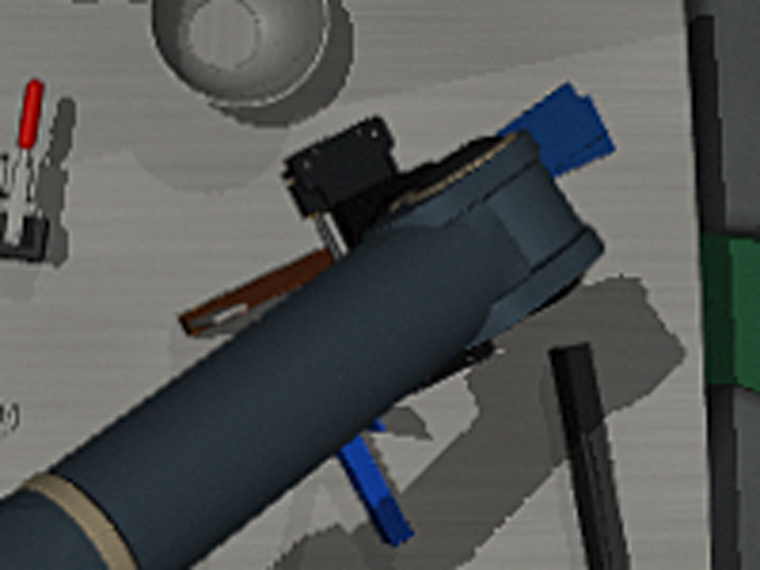

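```bash
python3 - <<'E'
from rig import r
from h import *
import pickle
T=r.camera_model("top")
print(onz(T,[[365,245],[375,245],[388,282]],160).round(),onz(T,[[365,245],[388,282]],36).round(),"hopper",onz(T,[[345,146],[321,146],[371,150]],75).round())
th=2.0
r.reach([480,-320,250],[np.pi,0,th])
s=r.sense();print(s['clock'],s['joints'].round(2),s['tool_pos'],s['tcp_rot'])
m=r.camera_model("wrist");pickle.dump(m,open("w2.pkl","wb"))
cv2.imwrite("pics/w2.png",r.read_camera("wrist"))
E
```

```text
[[ 381. -334.  160.]
 [ 380. -366.  160.]
 [ 263. -405.  160.]] [[ 378. -367.   36.]
 [ 249. -446.   36.]] hopper [[ 721. -296.   75.]
 [ 721. -212.   75.]
 [ 707. -387.   75.]]
7.25 [ 0.19  0.29  0.41  1.76 -0.13  1.12  1.07] [ 479.95007328 -320.02660508  249.9000621 ] [-3.14141327e+00 -1.20165305e-04  1.99958084e+00]
```

View pics/w2.png

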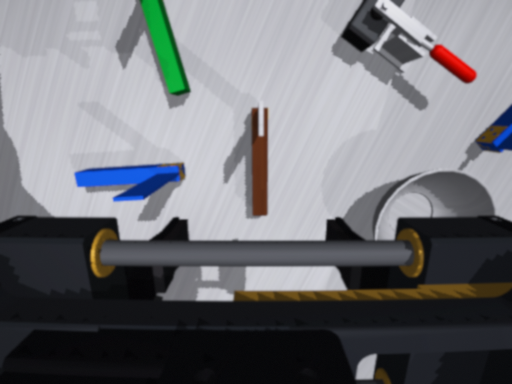

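```bash
python3 - <<'E'
from h import *
import pickle
m=pickle.load(open("w2.pkl","rb"));im=cv2.imread("pics/w2.png")
hsv=cv2.cvtColor(im,cv2.COLOR_BGR2HSV)
k=((hsv[...,0]<15)&(hsv[...,1]>110)&(hsv[...,2]>40)).astype(np.uint8);k[:,:235]=0;k[:,285:]=0;k[218:]=0;k[:90]=0
cs=max(cv2.findContours(k,cv2.RETR_EXTERNAL,cv2.CHAIN_APPROX_NONE)[0],key=cv2.contourArea)
h=cv2.convexHull(cs).reshape(-1,2);P=onz(m,h,36)
rect=cv2.minAreaRect(P[:,:2].astype(np.float32));print(rect);print(cv2.boxPoints(rect).round(1))
print("blue",onz(m,[[180,170],[75,180]],36).round())
cv2.imwrite("pics/w2z.png",cv2.resize(im[80:230,200:320],None,fx=5,fy=4,interpolation=cv2.INTER_CUBIC))
E
```

```text
((479.2736511230469, -308.9842529296875), (18.77988624572754, 145.92938232421875), 25.01727867126465)
[[ 439.9 -246.8]
 [ 501.6 -379.1]
 [ 518.6 -371.1]
 [ 456.9 -238.9]]
blue [[ 383. -362.   36.]
 [ 249. -439.   36.]]
```

View pics/w2z.png

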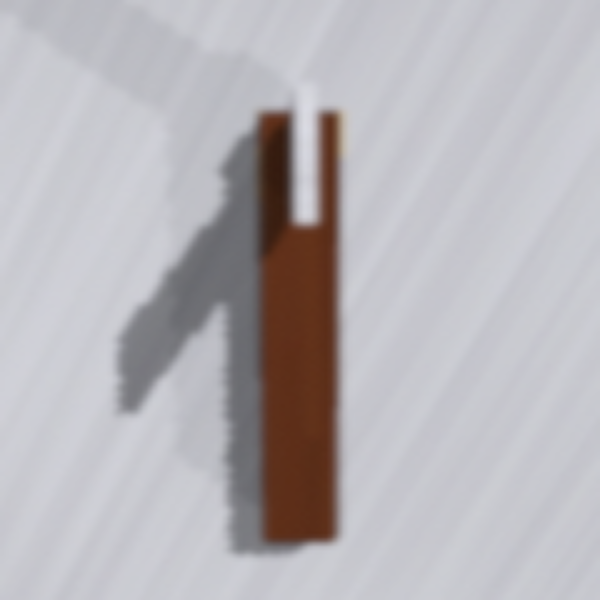

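```bash
python3 - <<'E'
from rig import r
from h import *
th=2.0075;d=np.array([np.cos(th),np.sin(th)])
g=np.array([479.3,-309.0])-25*d
o=[np.pi,0,th]
r.move_l([*g,120],o,v=200)
hit=r.move_l([*g,5],o,v=90,max_force=8)
s=r.sense();print(hit,s['clock'],s['tool_pos'],s['force'])
if not hit:
    r.command_gripper(10)
    s=r.sense();print(s['opening'],s['force'],s['tool_pos'],s['clock'])
    cv2.imwrite("pics/s2.png",cv2.resize(r.read_camera("side")[180:350,220:420],None,fx=3.5,fy=3.5,interpolation=cv2.INTER_CUBIC))
E
```

```text
False 9.5333 [ 490.32150149 -331.94660077    5.6173708 ] [-0.78607493  0.35365801  0.12205414]
21.804376846487383 [-0.73252148 -0.20125385  0.3593333 ] [ 489.84781655 -331.6678134     4.98829068] 10.6
```

View pics/s2.png

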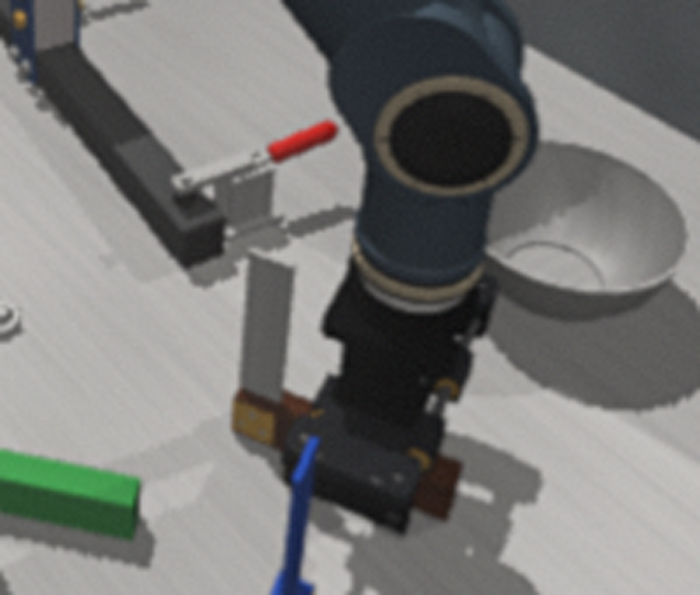

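```bash
python3 - <<'E'
from rig import r
from h import *
import pickle
g=r.sense()['tool_pos']
r.move_l([g[0],g[1],200],v=160)
r.move_l([455,-20,230],[np.pi,0,1.43],v=200)
s=r.sense();print(s['clock'],s['opening'],s['joints'].round(2),s['tool_pos'],s['tcp_rot'],s['force'],s['torque'])
m=r.camera_model("wrist");pickle.dump(m,open("w3.pkl","wb"))
cv2.imwrite("pics/w3.png",r.read_camera("wrist"))
cv2.imwrite("pics/s3f.png",r.read_camera("side"))
E
```

```text
13.7417 21.867977329705177 [-0.34  0.09  0.31  2.04 -0.03  1.02 -0.15] [454.85926322 -20.79102737 229.89814281] [-3.14135674e+00  4.15228392e-04  1.42882987e+00] [ 0.60196351 -0.55521686 -3.71562139] [-0.22485819  0.0512934   0.02783844]
```

View pics/w3.png

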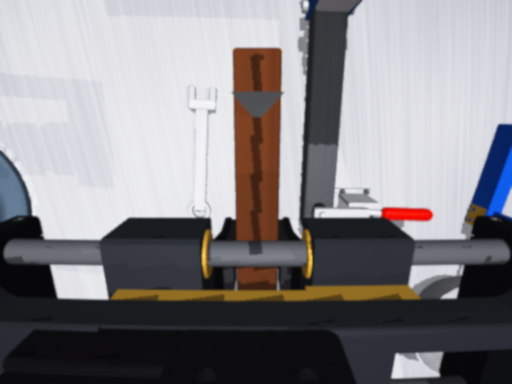

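View pics/s3f.png

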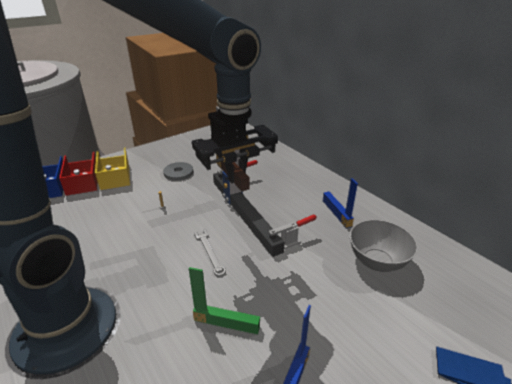

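```bash
python3 - <<'E'
import cv2,numpy as np
im=cv2.imread("pics/w3.png")
c=im[0:220,290:365].astype(float);c=np.clip(c*2.2,0,255).astype(np.uint8)
c=cv2.resize(c,None,fx=6,fy=2.7,interpolation=cv2.INTER_CUBIC)
cv2.imwrite("pics/w3z.png",c)
E
```

```text
(no output)
```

View pics/w3z.png

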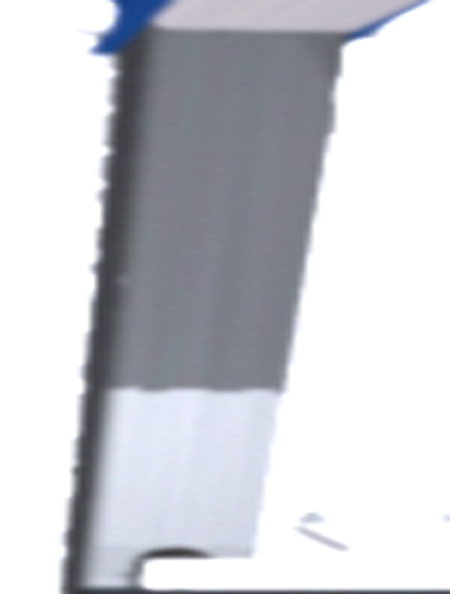

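```bash
python3 - <<'E'
from rig import r
from h import *
import pickle
m=pickle.load(open("w3.pkl","rb"));im=cv2.imread("pics/w3.png")
g=cv2.cvtColor(im,cv2.COLOR_BGR2GRAY).astype(float)
# right edge: strongest gradient per row
E=[];Lf=[]
for y in range(18,190,4):
    xr=347-(y-11)*14/192.; xs=np.arange(int(xr)-7,int(xr)+8)
    gr=np.array([g[y,x+1]-g[y,x-1] for x in xs]);i=np.argmax(gr)
    w=np.clip(gr,0,None)*(abs(xs-xs[i])<=1);E.append([ (w*xs).sum()/w.sum(),y])
A=onz(m,E,40)[:,:2]
L=onz(m,[[290+x/6,y/2.7] for x,y in ((150,30),(137,150),(122,300),(107,470))],40)[:,:2]
Lb=onz(m,[[290+x/6,y/2.7] for x,y in ((117,80),(105,180),(95,300),(80,470))],40)[:,:2]
def fit(P):
    v=cv2.fitLine(P.astype(np.float32),cv2.DIST_HUBER,0,.01,.01).ravel();d=v[:2]*np.sign(v[1]);return d,v[2:]
for n,P in(("R",A),("L",L),("Lb@40",Lb)):
    d,p=fit(P);print(n,np.arctan2(d[1],d[0]),p, "x at y=40:",p[0]+(40-p[1])*d[0]/d[1], 'res',np.abs((P-p)@[d[1],-d[0]]).max())
F=onz(m,[[315,11.1],[347,11.1]],40);print("foot",F)
E
```

```text
R 1.4177562 [573.67456  70.18893] x at y=40: 569.018 res 0.9913957201202247
L 1.4272518 [536.3753    73.020836] x at y=40: 531.60254 res 0.3219641750510031
Lb@40 1.4261874 [529.56067  65.86201] x at y=40: 525.7945 res 0.3404962429330444
foot [[549.18958607 159.77161565  40.        ]
 [585.98044545 155.07256698  40.        ]]
```

```bash
python3 - <<'E'
from rig import r
from h import *
T=r.camera_model("top");S=r.camera_model("side")
yaw=1.424;d=np.array([np.cos(yaw),np.sin(yaw)])
foot=np.array([567.7,157.4])
p=onz(T,[[213.9,183.3]],263)[0,:2];print("posttop",p,(p-foot)@d)
# side: front face top edge under cap: crop c: (140,92)-(207,95)
P=onz(S,[[190+143/4,110+92/4],[190+207/4,110+95/4]],263);print(P,(P[:,:2].mean(0)-foot)@d)
t=foot-145*d
o=[np.pi,0,yaw]
r.move_l([*t,190],o,v=150)
r.move_l([*t,75],o,v=120)
b=r.sense();print(b['force'],b['torque'])
hit=r.move_l([*t,42],o,v=25,max_force=5)
s=r.sense();print(hit,s['clock'],s['tool_pos'],s['force'],s['torque'],s['opening'])
cv2.imwrite("pics/s4.png",cv2.resize(r.read_camera("side")[90:270,170:330],None,fx=3.3,fy=3.3,interpolation=cv2.INTER_CUBIC))
cv2.imwrite("pics/w4.png",r.read_camera("wrist"))
cv2.imwrite("pics/t4.png",cv2.resize(r.read_camera("top")[150:250,165:325],None,fx=4.5,fy=4.5,interpolation=cv2.INTER_CUBIC))
E
```

```text
posttop [564.13240577 137.64280766] -20.06652970965078
[[541.0190068  157.81683946 263.        ]
 [575.11997678 126.44529052 263.        ]] -16.51336512987287
[-0.83280601 -0.97370721 -3.42248011] [-0.27939651  0.10097785  0.00454327]
True 16.8917 [546.34427539  13.95144177  44.9521922 ] [-0.54412391 -0.22577798  6.01822913] [-0.05895212  0.06119505 -0.02030073] 22.244931131163693
```

View pics/s4.png

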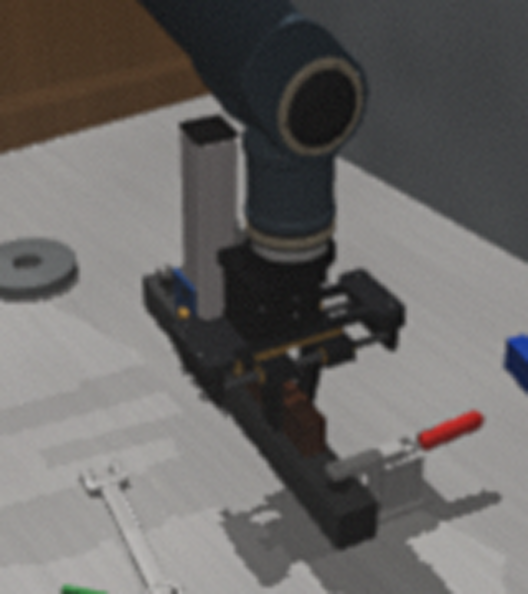

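View pics/w4.png

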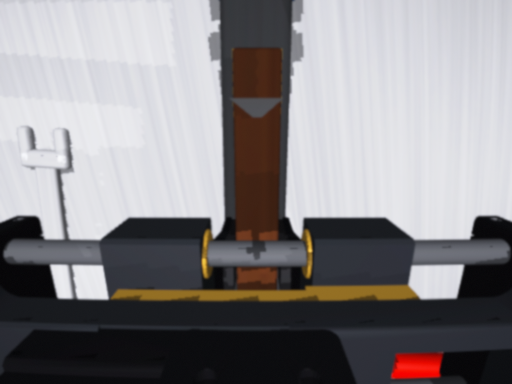

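View pics/t4.png

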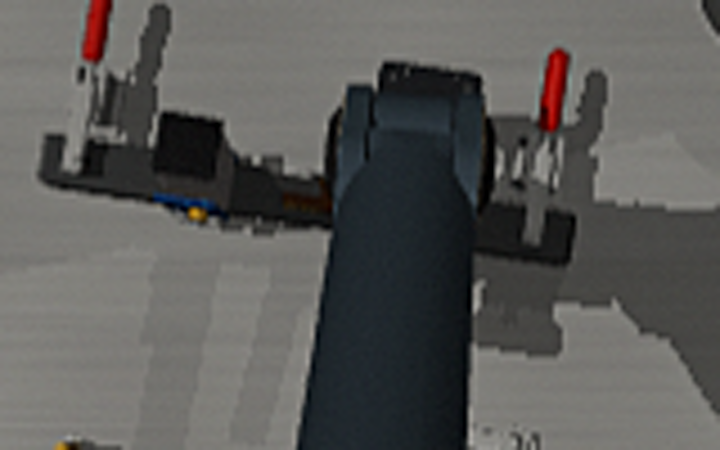

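```bash
python3 - <<'E'
import cv2,numpy as np
im=cv2.imread("pics/w4.png")
c=np.clip(im[0:215,205:310].astype(float)*1.8,0,255).astype(np.uint8)
cv2.imwrite("pics/w4z.png",cv2.resize(c,None,fx=6,fy=2.7,interpolation=cv2.INTER_CUBIC))
E
```

```text
(no output)
```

View pics/w4z.png

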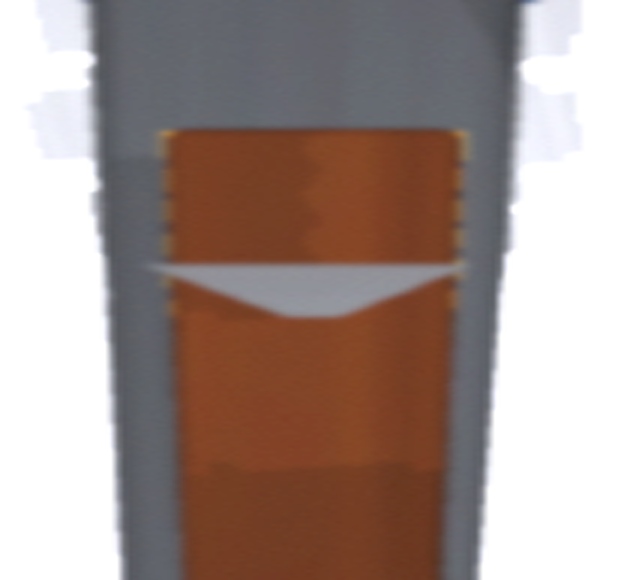

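```bash
python3 - <<'E'
from rig import r
from h import *
yaw=1.424;d=np.array([np.cos(yaw),np.sin(yaw)]);n=np.array([d[1],-d[0]])
s=r.sense();p=s['tool_pos'];o=[np.pi,0,yaw]
t=np.array([567.7,157.4])-145*d-0.6*n
def st(l):
    s=r.sense();f=s['force'];q=s['tool_pos'];print(l,round(s['clock'],2),'along',round((q[:2]-t)@d,2),'lat',round((q[:2]-t)@n,2),'z',round(q[2],2),'F along',round(f[:2]@d,1),'lat',round(f[:2]@n,1),'z',round(f[2],1),'op',round(s['opening'],2), s['tcp_rot'].round(4))
st('0')
r.move_l([*t,44.5],o,v=20);st('down')
hit=r.move_l([*(t+28*d),44.5],o,v=35,max_force=10);st(hit)
E
```

```text
0 17.04 along -0.03 lat 0.44 z 44.94 F along -0.1 lat 0.1 z 4.8 op 21.99 [-3.1408e+00  2.0000e-04  1.4241e+00]
down 17.29 along 0.07 lat 0.56 z 44.94 F along 0.1 lat 0.1 z 3.2 op 21.43 [ 3.1404e+00 -4.0000e-04  1.4237e+00]
False 18.24 along 26.11 lat 0.73 z 44.95 F along -4.6 lat 0.6 z 5.1 op 21.67 [3.1404e+00 1.9000e-03 1.4227e+00]
```

```bash
cat >> h.py <<'E'
yaw=1.424;d=np.array([np.cos(yaw),np.sin(yaw)]);n=np.array([d[1],-d[0]]);o=[np.pi,0,yaw]
t=np.array([567.7,157.4])-145*d-0.6*n
def st(r,l):
    s=r.sense();f=s['force'];q=s['tool_pos'];print(l,round(s['clock'],2),'along',round((q[:2]-t)@d,2),'lat',round((q[:2]-t)@n,2),'z',round(q[2],2),'F along',round(f[:2]@d,1),'lat',round(f[:2]@n,1),'z',round(f[2],1),'op',round(s['opening'],2), s['tcp_rot'].round(4))
E
python3 - <<'E'
from rig import r
from h import *
for a in (34,39,43,46):
    hit=r.move_l([*(t+a*d-0.5*n),43.5],o,v=25,max_force=18);st(r,(a,hit))
    if hit: break
cv2.imwrite("pics/s5.png",cv2.resize(r.read_camera("side")[90:270,170:330],None,fx=3.3,fy=3.3,interpolation=cv2.INTER_CUBIC))
cv2.imwrite("pics/w5.png",r.read_camera("wrist"))
E
```

```text
(34, False) 18.63 along 29.86 lat 1.06 z 44.9 F along -8.4 lat -0.3 z 12.4 op 22.03 [3.1393 0.0038 1.4211]
(39, False) 18.98 along 34.71 lat 1.22 z 44.94 F along -9.4 lat 0.2 z 11.1 op 21.74 [3.139  0.0038 1.4207]
(43, False) 19.29 along 38.35 lat 1.26 z 44.91 F along -9.8 lat -0.5 z 11.7 op 21.92 [3.139  0.0042 1.4205]
(46, False) 19.56 along 41.21 lat 1.36 z 44.96 F along -9.9 lat -0.6 z 12.4 op 21.6 [3.1388 0.0043 1.4204]
```

View pics/s5.png

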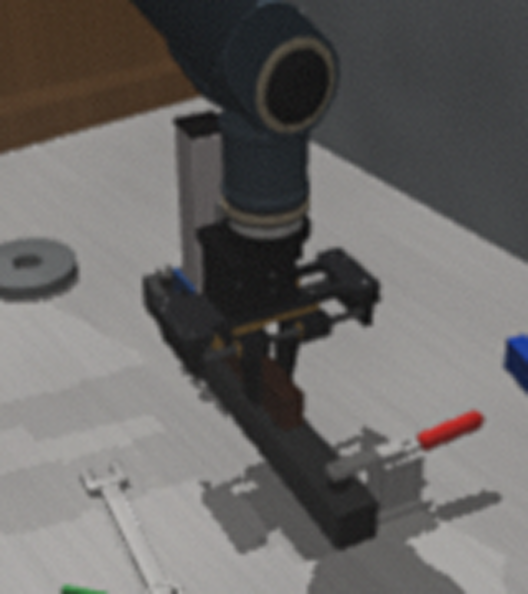

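View pics/w5.png

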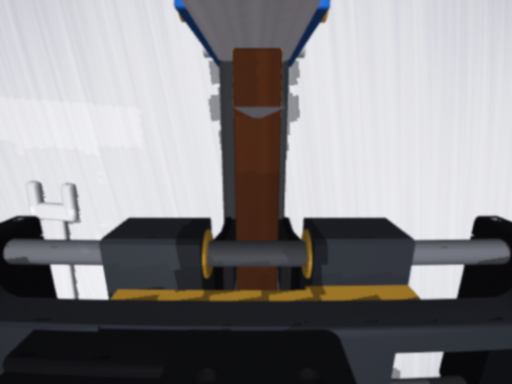

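```bash
python3 - <<'E'
from rig import r
from h import *
o[2]=1.427
for a in (48,50,52,54,56):
    hit=r.move_l([*(t+a*d-2.2*n),43.2],o,v=20,max_force=15);st(r,(a,hit))
    if hit: break
cv2.imwrite("pics/w6.png",r.read_camera("wrist"))
im=cv2.imread("pics/w6.png")
c=np.clip(im[0:215,205:310].astype(float)*1.8,0,255).astype(np.uint8)
cv2.imwrite("pics/w6z.png",cv2.resize(c,None,fx=6,fy=2.7,interpolation=cv2.INTER_CUBIC))
E
```

```text
(48, False) 19.94 along 41.28 lat 1.32 z 44.91 F along -15.0 lat 3.1 z 11.0 op 21.8 [3.1358 0.0059 1.4212]
(50, False) 20.19 along 41.32 lat 1.32 z 44.88 F along -16.5 lat 2.7 z 12.4 op 21.89 [3.1362 0.0082 1.4205]
(52, False) 20.44 along 41.41 lat 1.28 z 44.85 F along -20.2 lat 3.3 z 12.6 op 21.68 [3.1366 0.0103 1.4196]
(54, False) 20.69 along 41.53 lat 1.29 z 44.83 F along -23.2 lat 2.8 z 14.3 op 21.53 [3.137  0.0124 1.4187]
(56, False) 20.94 along 41.7 lat 1.29 z 44.8 F along -27.3 lat 3.1 z 13.8 op 21.58 [3.1373 0.0144 1.4178]
```

View pics/w6z.png

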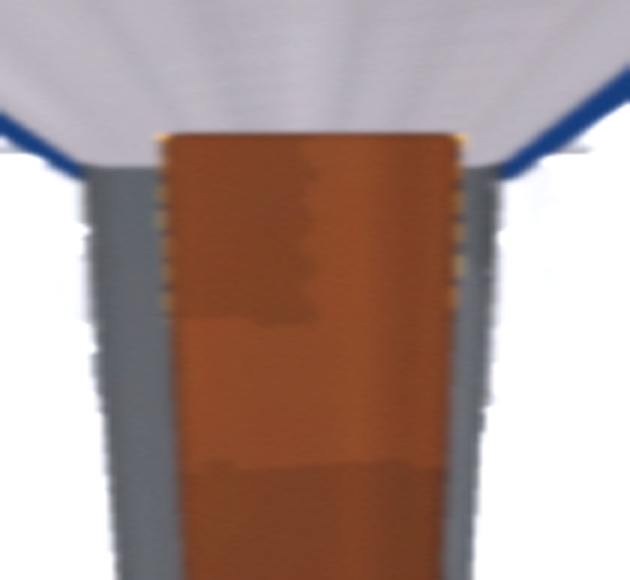

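```bash
python3 - <<'E'
from rig import r
from h import *
o[2]=1.426
r.move_l([*(t+36*d-0.5*n),45.6],o,v=50);st(r,'back')
r.move_l([*(t+38*d-1.0*n),45.6],o,v=30);st(r,'lat')
f=(r.sense()['tool_pos'][:2]-t)@n
r.move_l([*(t+39*d-(1.0+f+.3)*n),45.6],o,v=30);st(r,'lat2')
cv2.imwrite("pics/w7.png",r.read_camera("wrist"))
im=cv2.imread("pics/w7.png")
c=np.clip(im[0:215,205:310].astype(float)*1.8,0,255).astype(np.uint8)
cv2.imwrite("pics/w7z.png",cv2.resize(c,None,fx=6,fy=2.7,interpolation=cv2.INTER_CUBIC))
E
```

```text
back 21.55 along 36.11 lat -1.29 z 45.08 F along -0.9 lat 1.5 z -1.0 op 21.6 [-3.1400e+00  6.0000e-04  1.4271e+00]
lat 21.8 along 38.98 lat -1.7 z 45.24 F along -0.4 lat -0.5 z -2.3 op 21.8 [-3.1403e+00 -4.0000e-04  1.4272e+00]
lat2 22.05 along 39.46 lat 0.35 z 45.38 F along -0.4 lat -0.3 z -4.2 op 21.81 [-3.1415e+00 -2.0000e-04  1.4266e+00]
```

View pics/w7z.png

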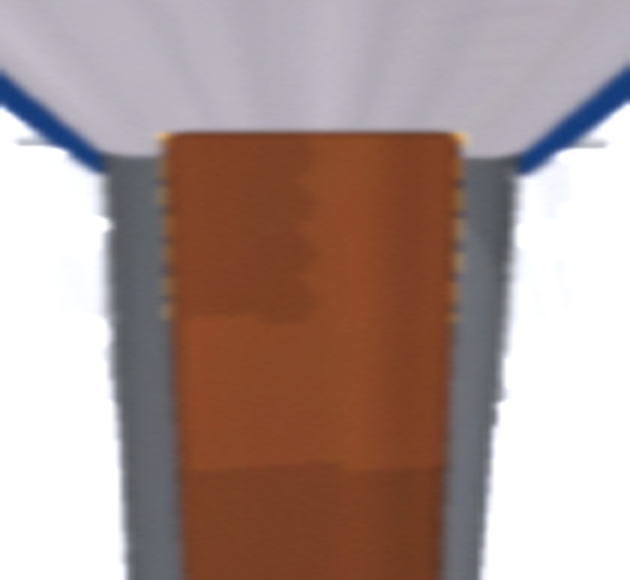

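```bash
python3 - <<'E'
from rig import r
from h import *
o[2]=1.427
r.move_l([*(t+39.5*d-0.8*n),43.8],o,v=20);st(r,'down')
for a,l,z in ((43,1.2,43.3),(46,2,43.0),(49,2.6,42.8),(51,3.0,42.6)):
    hit=r.move_l([*(t+a*d-l*n),z],o,v=20,max_force=20);st(r,(a,hit))
    if hit: break
r.pause(0.3);st(r,'rest')
cv2.imwrite("pics/w8.png",r.read_camera("wrist"))
im=cv2.imread("pics/w8.png")
c=np.clip(im[0:215,205:310].astype(float)*1.8,0,255).astype(np.uint8)
cv2.imwrite("pics/w8z.png",cv2.resize(c,None,fx=6,fy=2.7,interpolation=cv2.INTER_CUBIC))
S=r.read_camera("side");cv2.imwrite("pics/s8f.png",S)
cv2.imwrite("pics/s8.png",cv2.resize(S[110:250,195:305],None,fx=5,fy=4,interpolation=cv2.INTER_CUBIC))
cv2.imwrite("pics/t8.png",cv2.resize(r.read_camera("top")[165:225,165:305],None,fx=5.5,fy=5.5,interpolation=cv2.INTER_CUBIC))
E
```

```text
down 22.36 along 39.39 lat 0.32 z 44.83 F along -1.1 lat 0.3 z 4.4 op 21.62 [ 3.1393e+00 -4.0000e-04  1.4267e+00]
(43, False) 22.68 along 39.64 lat 0.34 z 44.8 F along -7.6 lat -0.1 z 10.9 op 21.75 [3.1391e+00 2.9000e-03 1.4249e+00]
(46, False) 22.99 along 41.66 lat 0.25 z 44.81 F along -9.4 lat -0.1 z 12.0 op 21.76 [3.1379 0.0036 1.4238]
(49, False) 23.29 along 41.65 lat 0.23 z 44.8 F along -14.8 lat 0.3 z 13.7 op 21.56 [3.1372 0.0067 1.4222]
(51, False) 23.54 along 41.69 lat 0.22 z 44.8 F along -18.7 lat -0.2 z 14.8 op 21.66 [3.1369 0.0087 1.4209]
rest 23.84 along 41.71 lat 0.23 z 44.81 F along -19.2 lat 0.8 z 14.7 op 21.64 [3.1368 0.0086 1.4208]
```

View pics/w8z.png

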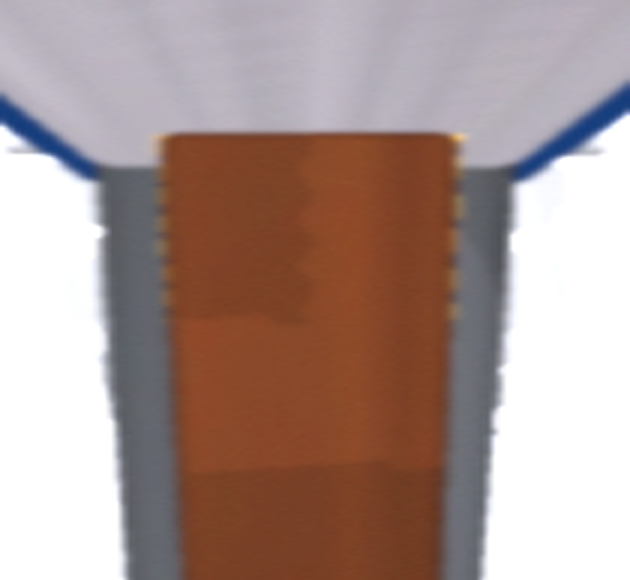

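View pics/s8.png

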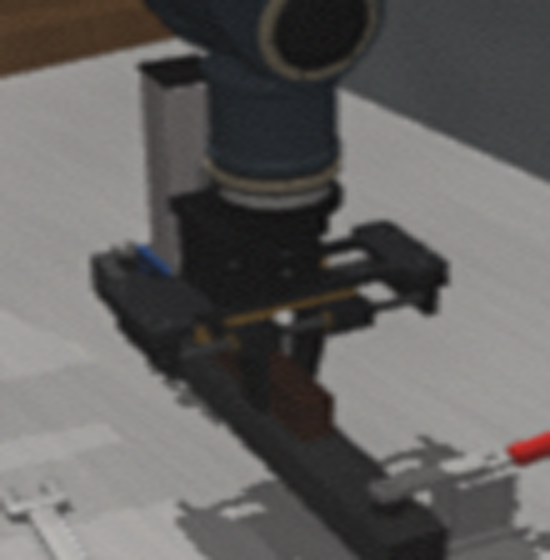

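View pics/t8.png

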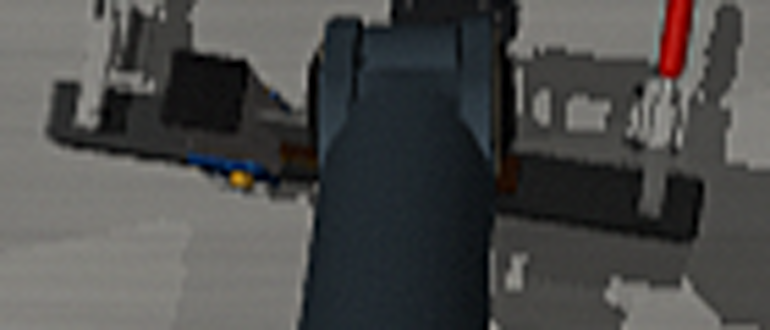

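```bash
python3 - <<'E'
from rig import r
from h import *
T=r.camera_model("top");S=r.camera_model("side")
foot=np.array([567.7,157.4]);C=foot-3.3*d
for nm,c,y0 in (("before",[[200,28],[272,38],[265,108],[190,98]],170),("now",[[175,52],[250,60],[237,130],[163,122]],165)):
    P=onz(T,[[165+x/5.5,y0+y/5.5] for x,y in c],269)[:,:2]; print(nm,((P-C)@d).round(1),((P-C)@n).round(1))
# side: predicted pixel of post corners upright vs lean .05
for a in (0,-.06,.03,.08):
    piv=np.array([*(C+20*d),70.])
    def pt(x,y,z):
        x-=20;z-=70;X=x*np.cos(a)-z*np.sin(a);Z=x*np.sin(a)+z*np.cos(a)
        return piv+np.array([*(d*X-n*y),Z])   # y left = -n
    u=proj(S,[pt(0,20,269),pt(40,20,269),pt(0,20,150)])
    print(a,u.round(1).tolist(), ((u-[195,110])*[5,4]).round().tolist())
E
python3 - <<'E'
import cv2
s=cv2.imread("pics/s8f.png")
cv2.imwrite("pics/s8z.png",cv2.resize(s[115:185,215:255],None,fx=10,fy=8,interpolation=cv2.INTER_CUBIC))
E
```

```text
before [ 23.1 -16.1 -18.5  22.2] [ 17.4  17.7 -20.2 -20.8]
now [36.8 -3.9 -3.1 36.9] [ 17.3  18.9 -19.5 -21.1]
0 [[227.7, 130.6], [222.0, 125.5], [229.3, 166.4]] [[163.0, 82.0], [135.0, 62.0], [171.0, 225.0]]
-0.06 [[225.9, 128.8], [220.4, 124.5], [228.6, 165.4]] [[155.0, 75.0], [127.0, 58.0], [168.0, 221.0]]
0.03 [[228.6, 131.6], [222.8, 126.1], [229.6, 166.9]] [[168.0, 86.0], [139.0, 64.0], [173.0, 228.0]]
0.08 [[230.0, 133.4], [224.2, 127.2], [230.2, 167.8]] [[175.0, 94.0], [146.0, 69.0], [176.0, 231.0]]
```

View pics/s8z.png

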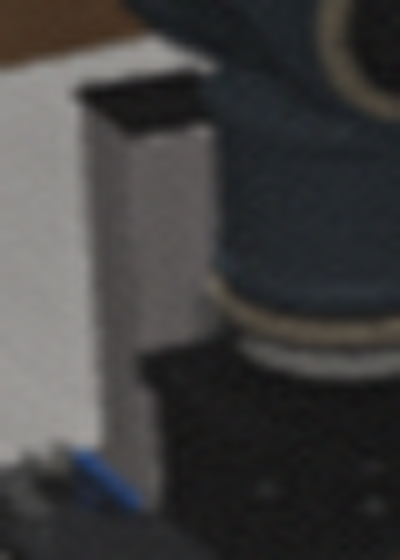

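```bash
python3 - <<'E'
from rig import r
from h import *
m=r.camera_model("wrist");foot=np.array([567.7,157.4]);C=foot-3.3*d
a=onz(m,[[222,62.3],[288,62.3]],40)[:,:2];b=onz(m,[[256,49.2]],76)[:,:2]
print("foot",((a-C)@d),((a-C)@n),"heel top",(b-C)@d,(b-C)@n)
T=r.camera_model("top");im=r.read_camera("top")
cv2.imwrite("pics/t9.png",cv2.resize(im[165:205,185:225],None,fx=14,fy=14,interpolation=cv2.INTER_CUBIC))
w=r.read_camera("wrist");cv2.imwrite("pics/w9.png",cv2.resize(w[0:100,170:345],None,fx=4.5,fy=5,interpolation=cv2.INTER_CUBIC))
E
```

```text
foot [1.14037613 1.04721308] [-18.75884481  18.43115691] heel top [-0.1050144] [0.30287305]
```

View pics/t9.png

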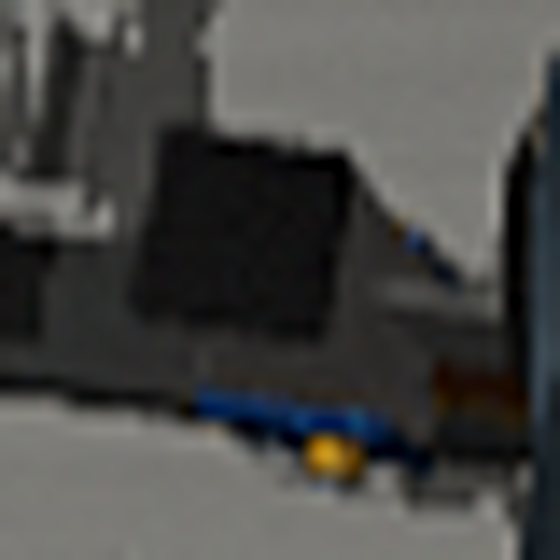

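View pics/w9.png

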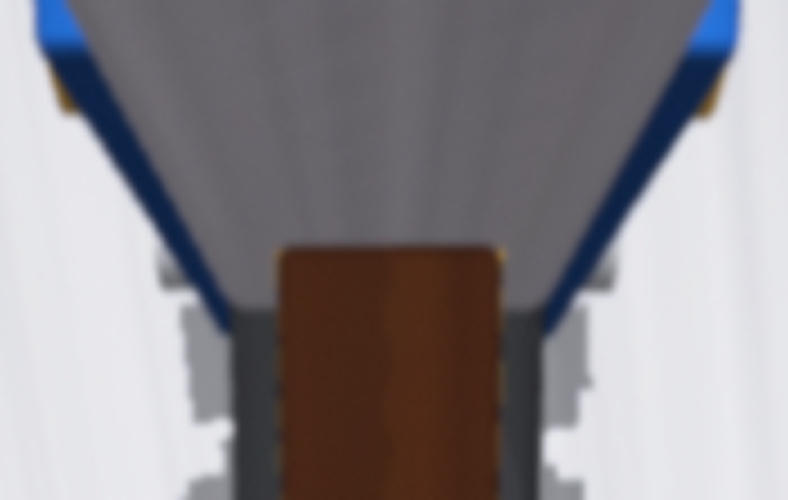

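```bash
python3 - <<'E'
from rig import r
from h import *
m=r.camera_model("wrist");w=r.read_camera("wrist")
b,g,rr=[w[...,i].astype(float) for i in range(3)]
sat=b-rr   # blue flanks
L=[];Rr=[]
for y in range(4,54,2):
    for lst,x0,x1 in((L,175,256),(Rr,256,340)):
        k=np.where(sat[y,x0:x1]>20)[0]
        if len(k): lst.append([x0+(k.max()+.5 if x0<200 else k.min()-.5),y])
res=[]
N=[]
for lst in(L,Rr):
    lst=np.array(lst);p=np.polyfit(lst[:,1],lst[:,0],1)
    for _ in range(3):
        e=abs(np.polyval(p,lst[:,1])-lst[:,0]);lst=lst[e<1.5] if (e<1.5).sum()>8 else lst;p=np.polyfit(lst[:,1],lst[:,0],1)
    print(len(lst),p)
    c,dd=ray(m,[[np.polyval(p,5),5],[np.polyval(p,53),53]]);N.append(np.cross(dd[0],dd[1]))
v=np.cross(*N);v/=v[2];print("post dir along,lat per unit z",v[:2]@d,v[:2]@n)
s=r.sense();print(s['clock'],s['force'],s['tool_pos'])
E
```

```text
25 [  0.59038462 184.52923077]
25 [ -0.59423077 326.65846154]
post dir along,lat per unit z 0.009496816359658806 -6.599055744589389e-05
24.1417 [ -1.64925747 -18.41752736  14.8066783 ] [552.21639641  55.2464438   44.79557398]
```

```bash
python3 - <<'E'
from rig import r
from h import *
st(r,'final');r.finish_job()
E
```

```text
final 24.14 along 41.68 lat 0.22 z 44.8 F along -18.5 lat 1.1 z 14.8 op 22.06 [3.1368 0.0086 1.4208]
the job is handed in; nothing more can be done
```

I gripped the brown try square, stood it on the rail in line with it and slid it into the corner, so its blade pushed the post up. I handed the job in at 24.1 s with the square still gripped and pressed in.

**First press:** it sat about 1.9 mm off the rail's centre line. I backed the square off a few millimetres, lightened it, re-centred it and pressed again.

**Last checks:**
- **Press:** about 18 N against the post and about 15 N down on the rail.
- **Contact:** the square stopped dead at the same spot (within about 0.5 mm) on both presses. Its height on the rail held within about 0.15 mm, so the stock looks flat.
- **Grip and alignment:** the jaws read about 22 mm, which is the stock's width. The square was centred on the rail to about 0.3 mm just before the final press, and it did not drift after that.

**Where the checks disagreed:** the two camera estimates of the post's lean differ, both close to my measurement error. The top view gave about +0.017 rad (still leaning over the rail) and the wrist view about -0.009 rad. I took the post as upright because the square was flat and the push was well above what is needed to turn it. I did not see the full blade edge touching the post directly.

The tool itself had tilted about 0.009 rad under the load. I saw no contact with the other objects on the bench.

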